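Set up probe cooking on the induction hob

ROBOT

A 7-joint arm with a two-finger parallel gripper is mounted at the origin on the work surface. World frame = base frame: x ahead of the robot, y to its left, z up, the work surface at z = 0. Lengths are in m, angles in rad, forces in N, time in s.
With the tool pointing down it reaches from about 0.4 to 0.85 m from the base axis. Payload 10.4 kg.
Tool frame: the origin (TCP) lies between the finger pads, 19 mm behind the fingertips; this is the grasp point; z points along the fingers, y is the line along which they close (so a half turn about z gives the same grasp; the last joint's range is limited). The gripper opens to 85 mm and grips with 20 to 120 N. Pads are 22 mm wide; open, the fingers measure 114 mm over their backs; the gripper's body (76 mm by 85 mm) begins 54 mm behind the grasp point. The pads swing forward as they close: fully open they stand 13 mm farther back than shut.
Start: joints at [-1.269, 0.332, -0.065, 1.46, 0.022, 1.35, -0.088], TCP at [0.199, 0.592, 0.25] pointing down, gripper open.
Joint ranges: [-2.6, 2.6], [-0.5, 2.12], [-1.47, 1.34], [0.16, 2.42], [-1.27, 4.41], [0.06, 2.06], [-2.6, 2.6]. Speed limits (rad/s): [2.22, 2.22, 2.79, 2.79, 3.14, 3.14, 3.14].

INTERFACE

Orientations are given as a unit quaternion [x, y, z, w].
In Python, from workcell import manip gives the robot as it stands. The module is installed in compiled form; this text tells all that it offers.
- The arm moves only by the tool step_arm, never from a script. Its argument "moves" is a list of rows, each a list of 7 numbers: the closure, from 0 (fully open) to 1 (shut), then the shift along the world's x, y, z in mm, then the turn, a rotation vector about the world's x, y, z in rad. In form: [[grip, tx, ty, tz, ax, ay, az], ...]. A call has 1 to 10 rows; each row is the pose to reach, as a shift and turn from the pose commanded when the call began; what a row does not reach only later rows make up. A row lasts 1/10 s, in which the tool goes at most 50 mm and 8.59 degrees, less where a joint would pass 70% of its speed; a pose out of reach is approached as far as the arm can. A call with a gripper value outside its range is refused whole. The fingers move at their own pace and stop on an object; "grip_force" is the grip in N (left out, the last holds). Time passes only in rows, so rows that repeat a pose let the fingers close. It gives the time, the measured TCP pose, the force, the opening and the grip force at its end, in the units of the state.
- manip.get_obs(): the state, without advancing time (a new reading comes with each control period).
- manip.camera(name): name is "scene" or "top" or "wrist"; returns a dict with "image" (400x640x3 uint8, blue, green, red), "K" (3x3 intrinsics, pixels), "dist_coeffs" ([k1, k2, p1, p2, k3] as OpenCV has them; the pictures are not rectified), "rvec" (rotation vector, rad) and "tvec" (3), from world to camera coordinates, as OpenCV has them; the wrist camera has in their place "mount" (4x4, takes a point from camera to tool coordinates, whose origin is the TCP and whose axes are the flange's). Camera axes: x right, y down, z forward; pixel columns grow to the right and rows downward; lengths in m; the calibration is good to about 2 mm. A picture is of the moment at which its call begins: read the wrist's pose just before it. There is no depth.
- manip.hand_in(): hands the job in; it is judged then, once.
The state is a dict: "clock": time; "joint_pos": joint angles; "joint_velocities": joint speeds; "tau": joint torques, N m; "position": TCP position; "ee_rot": TCP orientation; "ft_force": force on the tool from outside, world axes, zero at the start; "torque": the same for the moment, N m; "grip_width": opening from 0.0 (shut) to 1.0 (fully open); "grasp_force": force on a finger pad.
Only numpy, scipy, OpenCV 4.12 (cv2) and the standard library are available. Lean on these libraries where they do the work, as an engineer would, in place of code of your own. Each camera call takes 0.05 s, during which the arm holds its last target. There are 200 camera calls.

TASK

Take the cooking probe out of its wooden stand, lower it fully home into the narrow well in the middle of the pan's lid and let go of it. Then start the probe programme on the hob: press the long bar key, then the square key, then the large round key, one at a time, letting each come up again before the next. Do not press any other key, and leave everything else on the worktop where it is.

Things in the scene. Friction and masses are not known exactly. Their poses are not given: they have to be found in the camera images.
- hob: black induction hob, 360 mm deep (x), 300 wide (y), fixed. Origin: centre of its underside; front edge at x = -180 mm. Five keys in a row along its y at x = -130 mm, 50 mm apart (y -100 to 100), in any order, all bare aluminium, told apart by outline only. Each stands on a black plate 44 x 42 mm (top 56 mm above the worktop); key tops 64 mm above the worktop.
- pan: steel pan with a lid, 180 mm in diameter, standing on the hob 55 mm above the worktop; it does not move. Origin: centre of its underside. Lid top 82 mm above that; two loop handles reach 123 mm out along its y, up to 63 mm above that.
- well_mouth (a point): mouth of the probe well, a dark steel tube standing up through the middle of the lid, its rim 25 mm across and 100 mm above the pan's underside (155 mm above the worktop). Point: centre of the mouth; z up. Bore 11 mm in diameter, flared to about 18 mm over the top 14 mm, 88 mm deep.
- stand: light wooden block, 56 x 56 x 92 mm tall, fixed, with an 11 mm hole 86 mm deep in the middle of its top, in which the probe stands at the start. Origin: centre of its underside.
- probe: cooking probe, 40 to 85 g: steel rod 6 mm thick and 80 mm long below a black round handle 22 mm in diameter and 50 mm tall (130 mm in all). Starts upright in the stand, the handle's underside on the block's top. Origin: tip of the rod; z up along the rod to the handle. Fully home in the well, the handle's underside rests on the well's rim, its tip 80 mm below the mouth.
- probe_grip (a point): point on the probe's axis in the handle, 108 mm above the tip (28 mm above the handle's underside), a good height for the TCP in a grasp from above.
- key_bar_top (a point): centre of the top face of the long bar key, 36 x 12 mm, long way front to back (hob x).
- key_bar (a joint): travel of that key, m: 0 up, 0.006 fully down. Spring: starts to move at 1.5 N, 5 N fully down; comes up by itself. It counts as pressed beyond 0.004 and as up below 0.001.
- key_square_top (a point): centre of the top face of the square key, 24 x 24 mm.
- key_square (a joint): travel of that key, m: 0 up, 0.006 fully down. Spring: starts to move at 1.5 N, 5 N fully down; comes up by itself. It counts as pressed beyond 0.004 and as up below 0.001.
- key_round_top (a point): centre of the top face of the large round key, 32 mm in diameter.
- key_round (a joint): travel of that key, m: 0 up, 0.006 fully down. Spring: starts to move at 1.5 N, 5 N fully down; comes up by itself. It counts as pressed beyond 0.004 and as up below 0.001.
- key_dot_top (a point): centre of the top face of the small round key, 14 mm in diameter (not part of the programme).
- key_dot (a joint): travel of that key, m: 0 up, 0.006 fully down. Spring: starts to move at 1.5 N, 5 N fully down; comes up by itself. It counts as pressed beyond 0.004 and as up below 0.001.
- key_cross_top (a point): centre of the top face of the cross-shaped (plus) key, 30 mm across, arms 10 mm wide (not part of the programme).
- key_cross (a joint): travel of that key, m: 0 up, 0.006 fully down. Spring: starts to move at 1.5 N, 5 N fully down; comes up by itself. It counts as pressed beyond 0.004 and as up below 0.001.
- mill: wooden pepper mill, 52 mm wide, 135 mm tall, loose, a bystander. Origin: centre of its underside.
- mug: white mug, 80 mm wide, 90 mm tall, loose, a bystander. Origin: centre of its underside.
- spoon: wooden spoon lying down, 240 mm long, loose, a bystander. Origin: under its middle; the spoon lies along its x.
- jar: amber storage jar, 76 mm wide, 110 mm tall, loose, a bystander. Origin: centre of its underside.
- bowl: blue bowl, 130 mm wide, 60 mm tall, loose, a bystander. Origin: centre of its underside.
- timer: white kitchen timer, 66 mm wide, 60 mm tall, loose, a bystander. Origin: centre of its underside.

How it is judged:
By the outcome, as a careful person would: the job done as asked, in the order asked, and still so for the second after the job is handed in, with the robot touching nothing.
It also fails if it takes over 56 s, if anything falls off the work surface, if the arm or the gripper's body presses on something with over 40 N, if the wrist force passes 120 N, or if a joint passes its speed limit or range.

## Working session

There is one attempt and no reset: what is moved stays moved. The work goes in short steps, Python scripts to look and compute and a tool call to move; the robot and the scene stay as the last step left them, time stands still between calls to the robot, and variables do not carry over. Pictures are saved under pics/ and viewed, at most 10 in all, crops included, and the job is handed in when it is done.

Besides the shell and the picture viewer there is one more tool, called after "Emit:" as a command line: name --pt "numbers of a row" for each row, then --argument value for the rest. step_arm: Moves the arm, as the interface text tells. Its arguments: {"type":"object","properties":{"moves":{"type":"array","items":{"type":"array","items":{"type":"number"}}},"grip_force":{"type":"number"}},"required":["moves"]}

```bash
mkdir -p pics
cat > h.py <<'E'
import numpy as np, cv2, pickle
from scipy.spatial.transform import Rotation as R
from workcell import manip
def shot(name,tag):
    o=manip.get_obs(); c=manip.camera(name); c['pos']=o['position']; c['rot']=o['ee_rot']
    pickle.dump(c,open(f'pics/{tag}.pkl','wb')); cv2.imwrite(f'pics/{tag}.png',c['image']); return c
def load(tag): return pickle.load(open(f'pics/{tag}.pkl','rb'))
def ext(c):  # R,t world->cam
    if 'rvec' in c and c['rvec'] is not None:
        return cv2.Rodrigues(np.array(c['rvec'],float))[0],np.array(c['tvec'],float).reshape(3)
    T=np.eye(4);T[:3,:3]=R.from_quat(c['rot']).as_matrix();T[:3,3]=c['pos']
    W=np.linalg.inv(T@np.array(c['mount'])); return W[:3,:3],W[:3,3]
def atz(c,px,z):
    r,t=ext(c); p=cv2.undistortPoints(np.array([[px]],float),np.array(c['K']),np.array(c['dist_coeffs']))[0,0]
    d=r.T@np.array([p[0],p[1],1]); o=-r.T@t; return o+d*(z-o[2])/d[2]
def proj(c,P):
    r,t=ext(c); return cv2.projectPoints(np.array(P,float).reshape(-1,1,3),cv2.Rodrigues(r)[0],t,np.array(c['K']),np.array(c['dist_coeffs']))[0].reshape(-1,2)
E
python3 - <<'E'
from h import *
for n in ('top','scene'):
    c=shot(n,n+'0'); r,t=ext(c); print(n,-r.T@t,c['K'][0][0])
o=manip.get_obs();print(o)
a=cv2.imread('pics/top0.png')
E
```

```text
top [0.25125508 0.02064108 1.27816255] 419.65897995732706
scene [1.26807615 0.35835732 1.36639771] 508.5981479048661
{'clock': 0.1, 'joint_pos': array([-1.26861841,  0.33282076, -0.0646952 ,  1.46086764,  0.02158175,
        1.34990636, -0.08849582]), 'joint_velocities': array([-8.53620099e-05, -2.01308491e-03, -9.49707522e-04, -1.56235386e-03,
       -1.41126378e-03,  2.62539406e-05,  3.36437089e-04]), 'tau': array([ 1.12506303e-03, -6.26739693e+01,  4.87096177e-02, -3.92428064e+01,
        1.63289480e-02,  6.94666291e-03, -7.48985121e-05]), 'position': array([0.19933409, 0.59202328, 0.24928299]), 'ee_rot': array([ 1.61668728e-01,  9.86844869e-01, -6.48341025e-04, -8.42481954e-05]), 'ft_force': array([ 0.75531589, -0.52606144,  0.16579676]), 'torque': array([-0.01230664,  0.02561167,  0.00530973]), 'grasp_force': 0.0, 'grip_width': 1.0013857768488263}
```

View pics/top0.png

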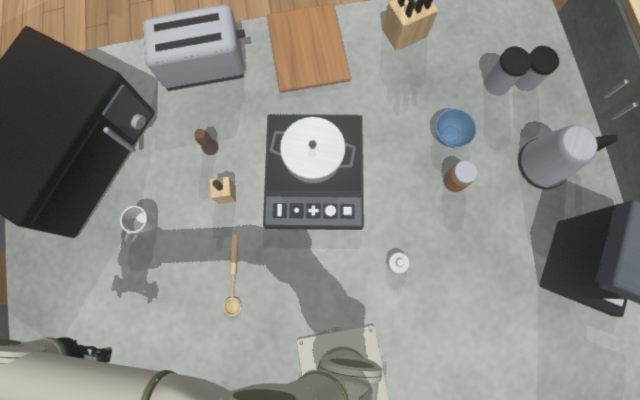

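View pics/scene0.png

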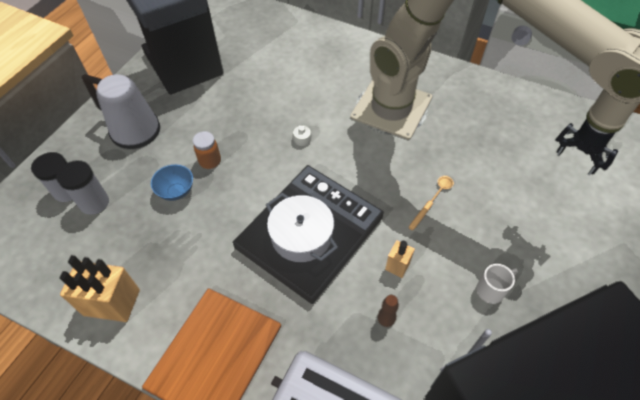

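The top view shows keys at row ~211, left to right: bar (280), dot (297), cross (314), round (331), square (348). The well is at about (312,145), the stand at (223,188) and the mill at (206,141).

Run:
```python
from h import *
c=load('top0')
s=load('scene0')
a=cv2.resize(c['image'][110:235,190:370],None,fx=4,fy=4,interpolation=cv2.INTER_CUBIC)
b=cv2.resize(s['image'][210:290,370:430],None,fx=4,fy=4,interpolation=cv2.INTER_CUBIC)
im=np.zeros((500,720,3),np.uint8); im[:]=a; cv2.imwrite('pics/c1.png',im)
for n,p,z in [('bar',(280,211),.064),('sq',(348,211),.064),('rd',(331,211),.064),('well',(312.5,145),.155),('probe top',(217,185),.142),('mill',(201,134),.135),('hobFL',(264,228),.055),('hobFR',(363,229),.055),('hobBL',(267,115),.055),('hobBR',(362,115),.055)]: print(n,atz(c,p,z).round(4))
print('scene well',atz(s,(300,219),.155),'probe',atz(s,(402.5,243),.142))
```

```text
bar [0.4872 0.0963 0.064 ]
sq [ 0.4517 -0.1004  0.064 ]
rd [ 0.4606 -0.0513  0.064 ]
well [ 0.6398 -0.0293  0.155 ]
probe top [0.5764 0.2542 0.142 ]
mill [0.7389 0.2834 0.135 ]
hobFL [0.4471 0.1513 0.055 ]
hobFR [ 0.3927 -0.1344  0.055 ]
hobBL [0.7976 0.0893 0.055 ]
hobBR [ 0.7444 -0.2032  0.055 ]
scene well [ 0.64514139 -0.02476592  0.155     ] probe [0.58196097 0.25691945 0.142     ]
```

View pics/c1.png

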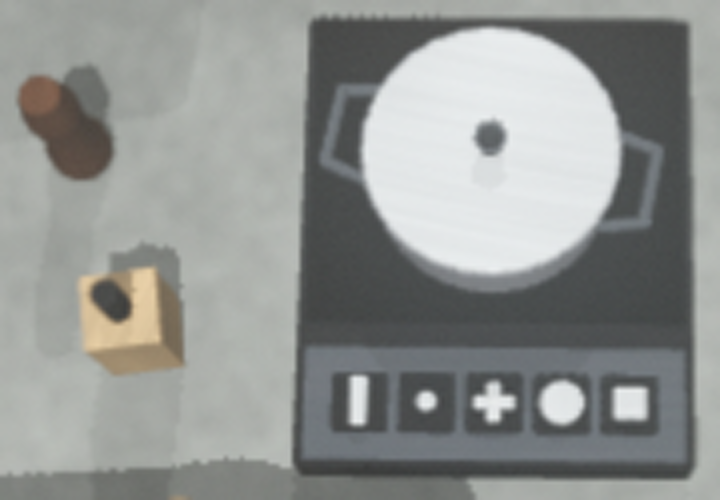

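Emit:
step_arm --pt "0 50 -40 20 0 0 0" --pt "0 90 -70 40 0 0 0" --pt "0 130 -105 60 0 0 0" --pt "0 170 -140 60 0 0 0" --pt "0 210 -175 60 0 0 0" --pt "0 250 -215 60 0 0 0" --pt "0 290 -250 60 0 0 0" --pt "0 330 -290 60 0 0 0" --pt "0 360 -335 60 0 0 0" --pt "0 360 -335 60 0 0 0"

```text
clock: 1.1
position: [0.5589, 0.2574, 0.3097]
ee_rot: [0.162, 0.987, -0.0, -0.0]
ft_force: [0.3, 0.5, -0.2]
grip_width: 1.003
grasp_force: 0.0
```

Emit:
step_arm --pt "0 0 0 0 0 0 0" --pt "0 0 0 0 0 0 0"

```text
clock: 1.3
position: [0.5586, 0.2577, 0.3095]
ee_rot: [0.163, 0.987, -0.0, -0.0]
ft_force: [-0.1, 1.5, 0.4]
grip_width: 1.002
grasp_force: 0.0
```

Run:
```python
from h import *
c=shot('wrist','w1'); print(c['pos'],c['rot'],np.array(c['mount']).round(4),c['K'][0][0])
r,t=ext(c);print(-r.T@t, proj(c,[[.581,.257,.142],[.642,-.027,.155],[.58,.257,.092]]))
```

```text
[0.55860151 0.25769077 0.30950463] [ 1.63098925e-01  9.86609622e-01 -3.05314605e-04 -3.17825517e-04] [[ 7.000e-04 -9.633e-01 -2.686e-01  6.720e-02]
 [ 1.000e+00  7.000e-04  0.000e+00  7.000e-04]
 [ 1.000e-04 -2.686e-01  9.633e-01 -1.250e-01]
 [ 0.000e+00  0.000e+00  0.000e+00  1.000e+00]] 299.5775197036689
[0.49528096 0.28007116 0.43451787] [[321.65157846 202.19281429]
 [ 94.73736533 335.17021192]
 [320.62678977 189.13829048]]
```

View pics/w1.png

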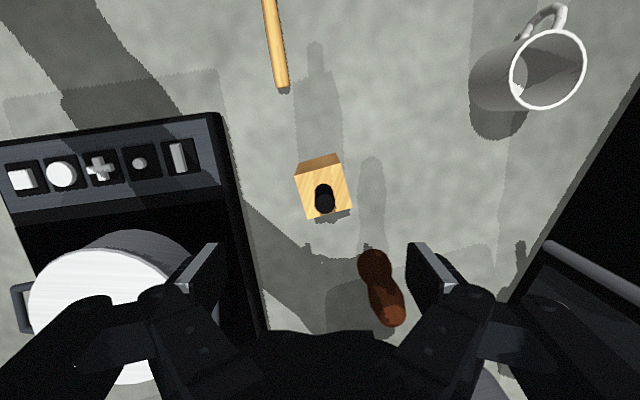

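Wrist view: the stand is at about (323,188) with the black handle's top near (325,205). The keys lie along rows 155–177. I'll enlarge both.

Run:
```python
from h import *
c=load('w1')
a=cv2.resize(c['image'][150:225,285:360],(600,600),interpolation=cv2.INTER_CUBIC)
b=cv2.resize(c['image'][130:200,0:200],(800,280),interpolation=cv2.INTER_CUBIC)
im=np.zeros((600,800,3),np.uint8); im[:320,:400]=cv2.resize(c['image'][178:218,300:350],(400,320),interpolation=cv2.INTER_CUBIC); im[320:]=b
cv2.imwrite('pics/c2.png',im)
g=c['image'].max(2)[178:218,300:350]; m=(g<60).astype(np.uint8)
ys,xs=np.nonzero(m); print(xs.mean()+300,ys.mean()+178,xs.min()+300,xs.max()+300,ys.min()+178,ys.max()+178)
for q in [(393,312)]: print('mill',atz(c,q,.135))
def circ(x,y,z,r): 
    t=np.linspace(0,2*np.pi,40); return np.c_[x+r*np.cos(t),y+r*np.sin(t),0*t+z]
P=np.vstack([proj(c,circ(.580,.257,.142,.011)),proj(c,circ(.58,.257,.092,.011))]);print(P.min(0),P.max(0))
```

```text
324.08264462809916 198.61157024793388 315 334 184 213
mill [0.73577573 0.2927306  0.135     ]
[310.55246619 180.05440729] [332.13229296 211.54644167]
```

View pics/c2.png

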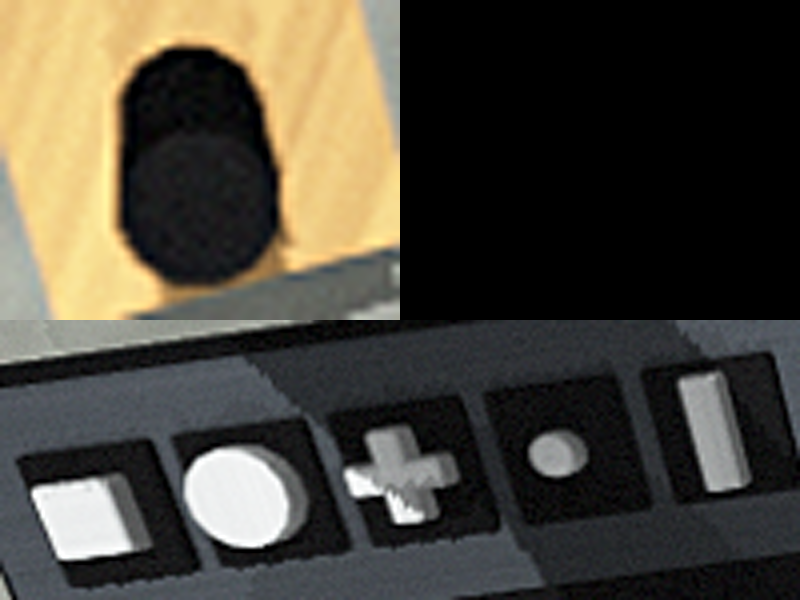

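Run:
```python
from h import *
c=load('w1');t=load('top0');s=load('scene0')
for n,p,z in [('probe',(324.6,203.6),.142),('sq',(19.5,179.2),.064),('rd',(59.2,173.8),.064),('bar',(177,158),.064)]: print(n,atz(c,p,z).round(4))
for n,p,z in [('probe',(190+105/4-.4,110+293/4-.4),.142),('sq',(190+630/4-.4,110+404/4-.4),.064),('rd',(190+561/4-.4,110+403/4-.4),.064),('bar',(190+358/4-.4,110+400/4-.4),.064),('well',(190+490/4-.4,110+137/4-.4),.155)]: print(n,atz(t,p,z).round(4))
```

```text
probe [0.5834 0.2594 0.142 ]
sq [ 0.454  -0.0974  0.064 ]
rd [ 0.4636 -0.0476  0.064 ]
bar [0.4922 0.0994 0.064 ]
probe [0.5832 0.2567 0.142 ]
sq [ 0.4534 -0.0981  0.064 ]
rd [ 0.4631 -0.0483  0.064 ]
bar [0.4918 0.0983 0.064 ]
well [ 0.6433 -0.0287  0.155 ]
```

Emit:
step_arm --pt "0 24.5 0.5 -20 0 0 0" --pt "0 24.5 0.5 -60 0 0 0" --pt "0 24.5 0.5 -100 0 0 0" --pt "0 24.5 0.5 -130 0 0 0" --pt "0 24.5 0.5 -155 0 0 0" --pt "0 24.5 0.5 -172 0 0 0" --pt "0 24.5 0.5 -182 0 0 0" --pt "0 24.5 0.5 -188 0 0 0" --pt "0 24.5 0.5 -188 0 0 0"

```text
clock: 2.25
position: [0.582, 0.2603, 0.1218]
ee_rot: [0.161, 0.987, 0.0, -0.0]
ft_force: [-0.5, 0.7, -0.6]
grip_width: 1.0
grasp_force: 0.0
```

Emit:
step_arm --grip_force 40 --pt "0.4 0 0 0 0 0 0" --pt "0.6 0 0 0 0 0 0" --pt "0.8 0 0 0 0 0 0" --pt "1 0 0 0 0 0 0" --pt "1 0 0 0 0 0 0" --pt "1 0 0 0 0 0 0" --pt "1 0 0 0 0 0 0" --pt "1 0 0 0 0 0 0" --pt "1 0 0 0 0 0 0" --pt "1 0 0 0 0 0 0"

```text
clock: 3.25
position: [0.5827, 0.2596, 0.1224]
ee_rot: [0.162, 0.987, 0.0, 0.0]
ft_force: [-1.3, -1.2, 6.8]
grip_width: 0.248
grasp_force: 39.3
```

Emit:
step_arm --pt "1 0 0 10 0 0 0" --pt "1 0 0 25 0 0 0" --pt "1 0 0 50 0 0 0" --pt "1 0 0 80 0 0 0" --pt "1 0 0 110 0 0 0" --pt "1 0 0 140 0 0 0" --pt "1 0 0 170 0 0 0" --pt "1 0 0 190 0 0 0" --pt "1 0 0 200 0 0 0" --pt "1 0 0 200 0 0 0"

```text
clock: 4.25
position: [0.5829, 0.2597, 0.3238]
ee_rot: [0.162, 0.987, 0.001, 0.001]
ft_force: [0.3, 1.4, -0.6]
grip_width: 0.243
grasp_force: 39.1
```

Emit:
step_arm --pt "1 5 -20 0 0 0 0" --pt "1 12 -55 0 0 0 0" --pt "1 20 -90 0 0 0 0" --pt "1 28 -125 0 0 0 0" --pt "1 35 -160 0 0 0 0" --pt "1 37 -190 0 0 0 0" --pt "1 37 -215 0 0 0 0" --pt "1 37 -228 0 0 0 0" --pt "1 37 -228 0 0 0 0" --pt "1 37 -228 0 0 0 0"

```text
clock: 5.25
position: [0.6194, 0.0331, 0.3215]
ee_rot: [0.161, 0.987, 0.0, -0.0]
ft_force: [-0.3, 1.3, -0.3]
grip_width: 0.245
grasp_force: 39.2
```

Run:
```python
from h import *
c=shot('wrist','w2'); print(c['pos'],c['rot'])
s=shot('scene','s2'); p=c['pos']
P=[p-[0,0,.108],[.643,-.028,.155],p-[0,0,.028]]
print(proj(c,P),proj(s,P))
im=np.zeros((600,800,3),np.uint8)
u,v=proj(s,P)[0].astype(int); print(u,v)
im[:360,:400]=cv2.resize(s['image'][v-60:v+30,u-50:u+50],(400,360),interpolation=cv2.INTER_CUBIC)
u2,v2=proj(c,P)[1].astype(int); x0=min(max(u2-50,0),540);y0=min(max(v2-45,0),310); print(x0,y0)
im[:360,400:]=cv2.resize(c['image'][y0:y0+90,x0:x0+100],(400,360),interpolation=cv2.INTER_CUBIC)
im[360:,:384]=cv2.resize(c['image'],(384,240)); cv2.imwrite('pics/c3.png',im)
```

```text
[0.61935187 0.0331159  0.32150747] [ 1.61054305e-01  9.86945391e-01  3.35368489e-04 -4.40158658e-04]
[[314.86105742 198.20961063]
 [266.2767542  221.41500306]
 [314.46146884 238.30813784]] [[322.76695259 208.55318421]
 [299.33019984 217.96503081]
 [322.6997949  191.81390972]]
322 208
216 176
```

View pics/c3.png

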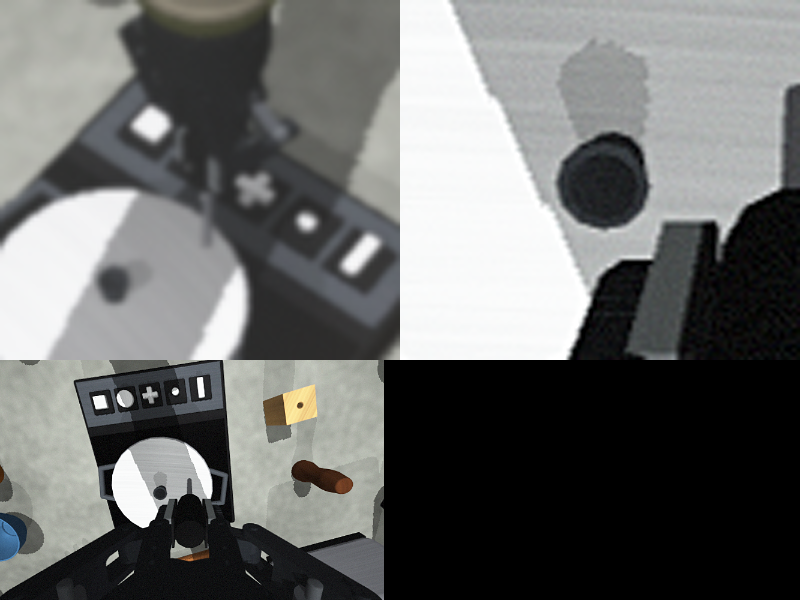

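The rim is at wrist pixel (266,222), within 0.5 px of the position projected from (0.643, -0.028). The rod hangs straight, with its tip where I expected it. Next I'll go over the mouth.

Emit:
step_arm --pt "1 5 -15 0 0 0 0" --pt "1 14 -35 0 0 0 0" --pt "1 20 -52 0 0 0 0" --pt "1 23.5 -61 0 0 0 0" --pt "1 23.5 -61 -15 0 0 0" --pt "1 23.5 -61 -35 0 0 0" --pt "1 23.5 -61 -45 0 0 0" --pt "1 23.5 -61 -47 0 0 0" --pt "1 23.5 -61 -47 0 0 0"

```text
clock: 6.25
position: [0.6429, -0.0288, 0.2749]
ee_rot: [0.161, 0.987, 0.0, -0.0]
ft_force: [-0.5, 0.6, -0.1]
grip_width: 0.248
grasp_force: 39.2
```

Run:
```python
from h import *
c=shot('wrist','w3'); print(c['pos'])
s=shot('scene','s3'); p=c['pos']
P=[p-[0,0,.1104],[.643,-.028,.155]]
a,b=proj(c,P),proj(s,P); print(a,b)
im=np.zeros((400,800,3),np.uint8)
for k,(cc,q) in enumerate(((s,b),(c,a))):
    u,v=q[1].astype(int); print(u-25,v-25); im[:,400*k:400*k+400]=cv2.resize(cc['image'][v-25:v+25,u-25:u+25],(400,400),interpolation=cv2.INTER_CUBIC)
im=np.clip(im.astype(float)*1.6+20,0,255).astype(np.uint8)
cv2.imwrite('pics/c4.png',im)
```

```text
[ 0.64287341 -0.02876966  0.27488828]
[[314.92332706 197.33148565]
 [315.8648048  194.11895696]] [[298.96575473 216.04822887]
 [299.33019984 217.96503081]]
274 192
290 169
```

View pics/c4.png

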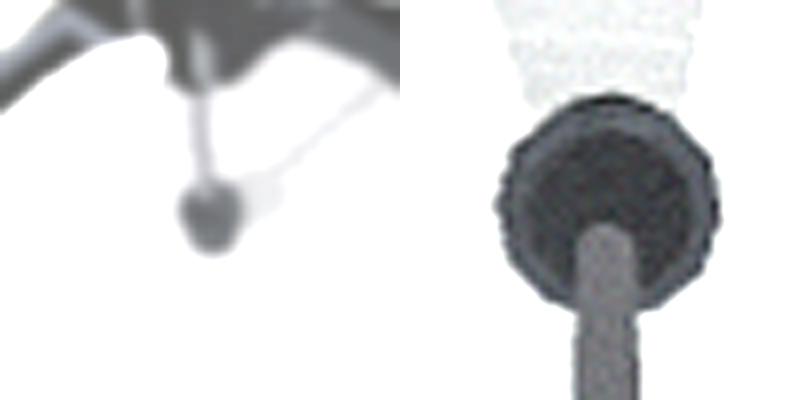

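Emit:
step_arm --pt "1 -0.5 0.4 -6 0 0 0" --pt "1 -0.5 0.4 -12 0 0 0" --pt "1 -0.5 0.4 -18 0 0 0" --pt "1 -0.5 0.4 -24 0 0 0" --pt "1 -0.5 0.4 -30 0 0 0" --pt "1 -0.5 0.4 -30 0 0 0"

```text
clock: 6.95
position: [0.642, -0.029, 0.2438]
ee_rot: [0.162, 0.987, -0.0, -0.001]
ft_force: [-0.6, 0.2, 0.2]
grip_width: 0.248
grasp_force: 39.2
```

No side force, and the tip is about 21 mm into the well. Continuing down.

Emit:
step_arm --pt "1 0 0 -8 0 0 0" --pt "1 0 0 -16 0 0 0" --pt "1 0 0 -24 0 0 0" --pt "1 0 0 -32 0 0 0" --pt "1 0 0 -40 0 0 0" --pt "1 0 0 -47 0 0 0" --pt "1 0 0 -52 0 0 0" --pt "1 0 0 -55 0 0 0" --pt "1 0 0 -55 0 0 0"

```text
clock: 7.85
position: [0.6424, -0.029, 0.1897]
ee_rot: [0.162, 0.987, -0.0, -0.0]
ft_force: [-0.4, 1.1, -1.3]
grip_width: 0.249
grasp_force: 39.2
```

Emit:
step_arm --pt "1 0 0 -2 0 0 0" --pt "1 0 0 -3 0 0 0" --pt "1 0 0 -3 0 0 0"

```text
clock: 8.15
position: [0.6425, -0.029, 0.1871]
ee_rot: [0.162, 0.987, 0.0, 0.0]
ft_force: [-0.4, -0.4, -1.1]
grip_width: 0.246
grasp_force: 39.2
```

Emit:
step_arm --pt "1 0 0 -1 0 0 0" --pt "1 0 0 -2 0 0 0" --pt "1 0 0 -2 0 0 0"

```text
clock: 8.45
position: [0.6426, -0.029, 0.1854]
ee_rot: [0.162, 0.987, 0.0, 0.0]
ft_force: [-1.8, -0.4, 3.2]
grip_width: 0.242
grasp_force: 39.6
```

Emit:
step_arm --pt "1 0 0 -0.7 0 0 0" --pt "1 0 0 -0.7 0 0 0"

```text
clock: 8.65
position: [0.6427, -0.029, 0.1854]
ee_rot: [0.162, 0.987, 0.0, 0.0]
ft_force: [-2.8, 0.4, 6.9]
grip_width: 0.241
grasp_force: 40.0
```

The handle is seated: z has stalled and the force is rising. I'll release, back the fingers open and rise.

Emit:
step_arm --pt "0.7 0 0 0 0 0 0" --pt "0.5 0 0 0 0 0 0" --pt "0.3 0 0 0 0 0 0" --pt "0 0 0 0 0 0 0" --pt "0 0 0 0 0 0 0" --pt "0 0 0 0 0 0 0" --pt "0 0 0 0 0 0 0" --pt "0 0 0 0 0 0 0"

```text
clock: 9.45
position: [0.6425, -0.029, 0.1843]
ee_rot: [0.162, 0.987, 0.0, -0.0]
ft_force: [0.0, 0.1, 0.3]
grip_width: 1.003
grasp_force: 0.0
```

Emit:
step_arm --pt "0 0 0 10 0 0 0" --pt "0 0 0 30 0 0 0" --pt "0 0 0 60 0 0 0" --pt "0 0 0 90 0 0 0" --pt "0 -30 25 95 0 0 0" --pt "0.5 -70 60 95 0 0 0" --pt "1 -110 95 95 0 0 0" --pt "1 -150 128 95 0 0 0" --pt "1 -150 128 95 0 0 0" --pt "1 -150 128 95 0 0 0"

```text
clock: 10.45
position: [0.4919, 0.1002, 0.2805]
ee_rot: [0.16, 0.987, 0.001, 0.001]
ft_force: [0.6, -0.7, 0.4]
grip_width: 0.142
grasp_force: 0.0
```

Run:
```python
from h import *
c=shot('wrist','w4'); s=shot('scene','s4'); print(c['pos'],c['rot'])
P=[[.643,-.028,.155],[.643,-.028,.205]]
print(proj(s,P),proj(c,P),proj(c,[[.492,.099,.064],[.4633,-.048,.064],[.4538,-.0978,.064]]))
im=np.zeros((400,800,3),np.uint8)
im[:,:400]=cv2.resize(s['image'][175:235,270:330],(400,400),interpolation=cv2.INTER_CUBIC)
im[:250,400:]=cv2.resize(c['image'],(400,250))
cv2.imwrite('pics/c5.png',im)
```

```text
[0.49185594 0.10020788 0.28054688] [1.60278283e-01 9.87071368e-01 7.45137259e-04 6.56337687e-04]
[[299.33019984 217.96503081]
 [298.57638521 208.37426462]] [[242.83965497 365.50117768]
 [229.1841837  413.14959036]] [[313.95196473 172.34987034]
 [187.26170914 188.43463123]
 [144.91666777 193.97040906]]
```

View pics/c5.png

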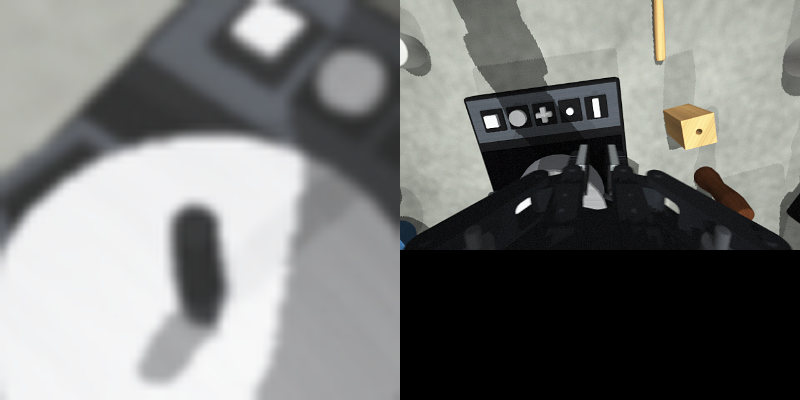

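The probe stands home and upright in the well, and the key positions check out. Bar key next.

Emit:
step_arm --pt "1 0 -1 -40 0 0 0" --pt "1 0 -1 -80 0 0 0" --pt "1 0 -1 -120 0 0 0" --pt "1 0 -1 -150 0 0 0" --pt "1 0 -1 -170 0 0 0" --pt "1 0 -1 -182 0 0 0" --pt "1 0 -1 -190 0 0 0" --pt "1 0 -1 -193 0 0 0" --pt "1 0 -1 -193 0 0 0" --pt "1 0 -1 -193 0 0 0"

```text
clock: 11.55
position: [0.4931, 0.0981, 0.0872]
ee_rot: [0.162, 0.987, 0.0, 0.001]
ft_force: [-0.4, 0.8, 0.0]
grip_width: 0.001
grasp_force: 0.0
```

Emit:
step_arm --pt "1 0 0 -2 0 0 0" --pt "1 0 0 -4 0 0 0" --pt "1 0 0 -6 0 0 0" --pt "1 0 0 -7 0 0 0" --pt "1 0 0 -8 0 0 0" --pt "1 0 0 -8 0 0 0" --pt "1 0 0 -8 0 0 0"

```text
clock: 12.25
position: [0.4928, 0.0981, 0.0786]
ee_rot: [0.162, 0.987, 0.0, 0.0]
ft_force: [1.5, 0.2, 3.3]
grip_width: -0.0
grasp_force: 1.9
```

Emit:
step_arm --pt "1 0 0 -1 0 0 0" --pt "1 0 0 -2 0 0 0" --pt "1 0 0 -2.5 0 0 0" --pt "1 0 0 -2.5 0 0 0"

```text
clock: 12.65
position: [0.4929, 0.0982, 0.0767]
ee_rot: [0.162, 0.987, 0.0, 0.0]
ft_force: [-1.2, -0.5, 13.9]
grip_width: -0.001
grasp_force: 6.9
```

The bar is fully down. On to the square key.

Emit:
step_arm --pt "1 0 0 10 0 0 0" --pt "1 0 0 40 0 0 0" --pt "1 -7 -35 50 0 0 0" --pt "1 -14 -70 50 0 0 0" --pt "1 -21 -105 50 0 0 0" --pt "1 -28 -140 50 0 0 0" --pt "1 -35 -175 50 0 0 0" --pt "1 -39 -196 50 0 0 0" --pt "1 -39 -196 50 0 0 0" --pt "1 -39 -196 50 0 0 0"

```text
clock: 13.65
position: [0.453, -0.0979, 0.1256]
ee_rot: [0.162, 0.987, 0.0, -0.001]
ft_force: [0.2, 0.3, 0.2]
grip_width: 0.0
grasp_force: 0.0
```

Emit:
step_arm --pt "1 0 0 -20 0 0 0" --pt "1 0 0 -35 0 0 0" --pt "1 0 0 -40 0 0 0" --pt "1 0 0 -43 0 0 0" --pt "1 0 0 -46 0 0 0" --pt "1 0 0 -48 0 0 0" --pt "1 0 0 -49 0 0 0" --pt "1 0 0 -50 0 0 0" --pt "1 0 0 -50 0 0 0"

```text
clock: 14.55
position: [0.4538, -0.0976, 0.0767]
ee_rot: [0.162, 0.987, 0.001, 0.0]
ft_force: [-5.0, 3.6, 11.3]
grip_width: -0.004
grasp_force: 6.1
```

The square is fully down (11 N). Next is the round key at (0.4633, -0.048).

Emit:
step_arm --pt "1 0 0 10 0 0 0" --pt "1 0 0 30 0 0 0" --pt "1 0 0 40 0 0 0" --pt "1 5 25 40 0 0 0" --pt "1 9.5 50 40 0 0 0" --pt "1 9.5 50 40 0 0 0" --pt "1 9.5 50 40 0 0 0"

```text
clock: 15.25
position: [0.4631, -0.0481, 0.1159]
ee_rot: [0.161, 0.987, -0.0, 0.0]
ft_force: [-0.1, -1.5, -0.1]
grip_width: -0.004
grasp_force: 0.0
```

Emit:
step_arm --pt "1 0 0 -15 0 0 0" --pt "1 0 0 -28 0 0 0" --pt "1 0 0 -33 0 0 0" --pt "1 0 0 -36 0 0 0" --pt "1 0 0 -38 0 0 0" --pt "1 0 0 -39 0 0 0" --pt "1 0 0 -40 0 0 0" --pt "1 0 0 -40 0 0 0"

```text
clock: 16.05
position: [0.463, -0.0484, 0.0767]
ee_rot: [0.162, 0.987, 0.0, -0.0]
ft_force: [-7.5, -2.2, 13.1]
grip_width: 0.002
grasp_force: 6.4
```

Emit:
step_arm --pt "1 0 0 10 0 0 0" --pt "1 0 0 40 0 0 0" --pt "1 0 0 80 0 0 0" --pt "1 0 0 120 0 0 0" --pt "1 0 0 150 0 0 0" --pt "1 -30 0 170 0 0 0" --pt "1 -40 0 170 0 0 0" --pt "1 -40 0 170 0 0 0"

```text
clock: 16.85
position: [0.4225, -0.0478, 0.2462]
ee_rot: [0.162, 0.987, 0.001, 0.001]
ft_force: [0.5, 0.6, -0.4]
grip_width: 0.004
grasp_force: 0.0
```

Run:
```python
from h import *
s=shot('scene','s5'); a=load('scene0')['image']; d=cv2.absdiff(a,s['image']).max(2)
im=np.hstack([s['image'],cv2.cvtColor(d,cv2.COLOR_GRAY2BGR)]); cv2.imwrite('pics/c6.png',cv2.resize(im,(800,250),interpolation=cv2.INTER_AREA))
print(manip.get_obs()['clock'])
```

```text
16.9
```

View pics/c6.png

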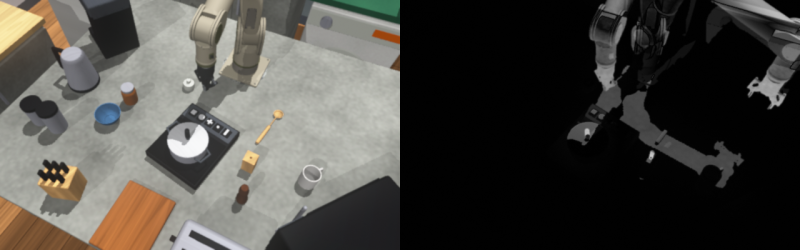

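The probe is upright in the well, the bystanders haven't moved, and the arm is clear of everything.

```bash
python3 -c "
from workcell import manip
print(manip.hand_in())"
```

```text
the job is handed in; nothing more can be done
None
```

The probe is fully home in the lid's well and released, the bar, square and large round keys were each pressed to the stop in that order, and the job was handed in at about 17 s of the 56 s allowed; no verdict came back.

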